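# Break the evaporator's clamp bolt loose with the hex key's long arm

### The job

The bolt that clamps the evaporator's lift column is too stiff to undo the way the hex key sits now, with its long arm in the bolt. Draw the key out, flip it round so that its short arm goes well into the bolt with the long arm level and pointing away from the robot, then press the long arm down to loosen the bolt by about an eighth of a turn (45 degrees), not much more or the head slides down. Do not turn the bolt with the key the wrong way round, leave the key in the bolt by its short arm, and do not disturb the other things on the bench.

Things in the scene. Friction and masses are not known exactly. Their poses are not given: they have to be found in the camera images.
- evaporator: fixed rotary evaporator. Origin on the bench at the axis of its 36 mm lift column, z up. +y is the bolt's axis, pointing out of the bolt; +x the side to which the flipped key's long arm points. Grey clamp block on the column, 62 x 70 x 46 mm, centred 180 mm up, bolt in its +y face; column 390 mm high; at -y drive head (290 to 380 mm up), flask and bath
- bolt_mouth (a point): centre of the socket's mouth in the bolt head, 180 mm up, 77 mm from the column axis; axes as the evaporator's. Steel head 38 mm across, standing 42 mm out of the block. Hexagon socket 14.3 mm across flats, 34 mm deep, first 6 mm countersunk to 26 mm; two flats are upright, so the key fits with its L level
- bolt (a joint): turn of the bolt, rad, 0 at the start, grows as it loosens (+x side of the head goes down). Equally stiff all the way: about 0.5 N m turns it (3 to 6 N at 100 mm along the long arm); it stays where left. The key has play in the socket and leads the bolt by 0.1 to 0.3 rad: go by this value, not by the key's slope
- key: L-shaped dark steel hex key, 14 mm across flats, 0.3 kg. Origin at the bend, where the arms' axes meet; long arm along +x, 165 mm to its tip; short arm along -y, 60 mm to its tip; 14 mm wide gripped from above. At the start the long arm is 27 to 34 mm deep in the bolt, sagging a little, short arm to the evaporator's -x. Flipped, its axes lie along the evaporator's
- key_balance (a point): where the long arm balances, on its axis 60 mm from the bend (the true centre of mass lies 8 mm off to the short arm's side); axes as the key's
- key_short_tip (a point): centre of the end of the key's short arm; axes as the key's. The flip is a quarter turn counter-clockwise seen from above
- key_long_tip (a point): centre of the end of the key's long arm; axes as the key's
- tin: bystander: flat aluminium tin with shut lid, 80 x 55 x 32 mm; origin at the centre of its underside
- stopper: bystander: white plastic stopper, 40 mm across at its head, 46 mm high, standing; origin at the centre of its underside
- flask: bystander: conical glass flask, 72 mm across, 105 mm high; origin at the centre of its underside
- amber_bottle: bystander: amber reagent bottle with black cap, 68 mm across, 150 mm high; origin at the centre of its underside
- stirrer: bystander: low white magnetic stirrer, 100 x 130 x 56 mm, fixed; origin at the centre of its underside
Things that resemble listed ones, but are neither listed nor needed, are in the scene too. There is more than one size of the key; the job needs the smallest.

How it is judged (in metres and radians):
On the way, in this order (a step that is already met when the one before it is completed fails the run):
1. the key is flipped: its short arm is at least 18 mm deep in the bolt's socket, in line with it, the long arm to the evaporator's +x, and the bolt is still unturned (under 0.25 rad) (y of key_short_tip in the frame of bolt_mouth below -0.018 m and x of key_short_tip in the frame of bolt_mouth between -0.006 and 0.006 m and z of key_short_tip in the frame of bolt_mouth between -0.006 and 0.006 m and angle between the y axis of key and the y axis of evaporator, either way round below 0.2 rad and value of joint bolt below 0.25 rad and x of key_long_tip in the frame of bolt_mouth above 0.1 m), for 0.2 s.
2. the bolt is loosened by 0.45 rad or more with the short arm still in it (y of key_short_tip in the frame of bolt_mouth below -0.018 m and x of key_short_tip in the frame of bolt_mouth between -0.006 and 0.006 m and z of key_short_tip in the frame of bolt_mouth between -0.006 and 0.006 m and angle between the y axis of key and the y axis of evaporator, either way round below 0.2 rad and value of joint bolt above 0.45 rad), for 0.2 s.
At the end, for the whole second after the job is handed in: the bolt is loosened by 0.45 to 1.05 rad (about 45 degrees), the key's short arm is left at least 18 mm deep in the socket, within 6 mm of its axis and 0.2 rad of its direction, and key and bolt are at rest (all of step 2 and value of joint bolt below 1.05 rad and velocity of joint bolt below 0.05 rad/s and linear speed of key below 0.03 m/s); the robot touches nothing.
It fails at once if the bolt is turned more than 0.25 rad while the short arm is not in it ((value of joint bolt above 0.25 rad or value of joint bolt below -0.25 rad) and y of key_short_tip in the frame of bolt_mouth above -0.01 m).
It fails at once if the bolt is loosened by more than 1.15 rad (value of joint bolt above 1.15 rad).
It fails at once if another thing on the bench is pushed more than 30 mm away or knocked over (distance of any of tin, stopper, flask, amber_bottle, stirrer from where it was at the start of the episode above 0.03 m or angle between any of tin, stopper, flask, amber_bottle, stirrer's own z axis and vertical above 0.5 rad).
It also fails if it takes over 64 s, if anything falls off the work surface, if the arm or the gripper's body presses on something with over 40 N, if the wrist force passes 120 N, or if a joint passes its speed limit or range.

### The arm

A 6-joint arm with a two-finger parallel gripper is mounted at the origin on the work surface. World frame = base frame: x ahead of the robot, y to its left, z up, the work surface at z = 0. Lengths are in mm, angles in rad, forces in N, time in s.
With the tool pointing down it reaches from about 275 to 750 mm from the base axis. Payload 10.2 kg.
Tool frame: the origin (TCP) lies on the mounting face of the last link; the fingertips stand 173 mm ahead of it and the grasp point (between the pads) lies 155 mm ahead of it; z points along the fingers, y is the direction in which the jaws open and shut (so a half turn about z gives the same grasp; the last joint's range is limited). The gripper opens to 85 mm and grips with 20 to 120 N. Pads are 22 mm wide; open, the fingers measure 114 mm over their backs; the gripper's body (76 mm by 85 mm) begins 54 mm behind the grasp point. The pads swing forward as they close: fully open they stand 13 mm farther back than shut.
Start: joints at [1.034, 0.313, 1.498, -0, 1.331, -0.223], TCP at [162.068, 499.366, 404.694] pointing down, gripper open.
Joint ranges: [-2.94, 2.94], [-0.97, 2.17], [0.19, 2.56], [-1.23, 4.37], [0.02, 3.11], [-2.88, 2.88]. Speed limits (rad/s): [2.39, 2.39, 3.01, 3.14, 3.14, 3.14].

### API

Orientations are given as a unit quaternion [w, x, y, z].
In Python, from station import readout, cams, workorder gives the robot as it stands.
- The arm moves only by the tool arm_command, never from a script. Its argument "increments" is a list of rows, each a list of 7 numbers: the opening, from 0 (shut) to 1 (fully open), then the shift along the tool's x, y, z in units of 75 mm (1.0 is 75 mm), then the turn, a rotation vector about the tool's x, y, z in units of 0.5 rad (1.0 is 0.5 rad). In form: [[claw, dx, dy, dz, rx, ry, rz], ...]. A call has 1 to 8 rows; each row shifts and turns the commanded pose from where the row before left it, along the tool's axes as they then stand; what a row does not reach is not made up. A row lasts 1/10 s, in which the tool goes at most 50 mm and 8.59 degrees, less where a joint would pass 70% of its speed; a pose out of reach is approached as far as the arm can. A call with a number of a shift or a turn outside -1 to 1 is refused whole. A call with a gripper value outside its range is refused whole. The fingers move at their own pace and stop on an object; the grip force is fixed at half the most. Time passes only in rows, so rows that do not move let the fingers close. It gives the time, the measured TCP pose, the force and the opening at its end, in the units of the state.
- readout.get_obs(): the state, without advancing time (a new reading comes with each control period).
- cams.grab_frame(name): name is "side" or "top"; returns a dict with "pixels" (480x640x3 uint8, blue, green, red), "K" (3x3 intrinsics, pixels), "k1" (the pictures are not rectified: a ray, as slopes to the right and down, at radius r is drawn at 1 + k1 r^2 times it, then the intrinsics apply), "R" (3x3) and "t" (3): a world point X has camera coordinates R X + t. Camera axes: x right, y down, z forward; pixel columns grow to the right and rows downward; lengths in mm; the calibration is good to about 2 mm. A picture is of the moment at which its call begins. There is no depth.
- workorder.finish_job(): hands the job in, once; it reports no verdict.
The state is a dict: "time": time; "qpos": joint angles; "joint_vel": joint speeds; "tau": joint torques, N m; "ee_pos": TCP position; "eef_rot": TCP orientation; "wrist_force": force on the tool from outside, world axes, zero at the start; "moment": the same for the moment, N m; "gripper_width": finger opening in mm.
Only numpy, scipy, OpenCV 4.12 (cv2) and the standard library are available. Lean on these libraries where they do the work, as an engineer would, in place of code of your own. Each camera call takes 0.05 s, during which the arm holds its last target. There are 200 camera calls.

## Working session

There is one attempt and no reset: what is moved stays moved. The work goes in short steps, Python scripts to look and compute and a tool call to move; the robot and the scene stay as the last step left them, time stands still between calls to the robot, and variables do not carry over. Pictures are saved under pics/ and viewed, about 8 in all and at most 12, crops included, and the job is handed in when it is done.

Besides the shell and the picture viewer there is one more tool, called after "Request:" as a command line: name --pt "numbers of a row" for each row, then --argument value for the rest. arm_command: Moves the arm, as the interface text tells. Shifts and turns lie within -1 to 1; 1 stands for 75 mm of shift or 0.5 rad of turn. Its arguments: {"type":"object","properties":{"increments":{"type":"array"}},"required":["increments"]}

```bash
mkdir -p pics; python3 - <<'E'
from station import readout, cams
import cv2
print(readout.get_obs())
for n in("side","top"):
    f=cams.grab_frame(n); cv2.imwrite(f"pics/{n}0.png",f["pixels"]); print(n,f["K"],f["k1"],f["R"],f["t"])
E
```

```text
{'time': 0.0, 'qpos': array([ 1.03359440e+00,  3.13492478e-01,  1.49846029e+00,  8.49013289e-06,
        1.33101767e+00, -2.23396995e-01]), 'joint_vel': array([-0.0012014 , -0.0002839 , -0.00029228, -0.00077369, -0.00052462,
       -0.0011965 ]), 'tau': array([ 5.31614569e-04, -4.12263644e+01, -2.59744620e+01, -1.40927214e-04,
        4.10814624e-03,  1.21301574e-05]), 'ee_pos': array([162.04760648, 499.32751397, 404.10444858]), 'eef_rot': array([-2.59544585e-04,  1.56260437e-01,  9.87715648e-01, -6.38143968e-04]), 'wrist_force': array([-0.05763938,  0.03760024, -0.38586073]), 'moment': array([0.03688882, 0.02541295, 0.0293432 ]), 'gripper_width': 85.49854354569356}
side [[602.41848126   0.         319.80405265]
 [  0.         602.41848126 237.20231472]
 [  0.           0.           1.        ]] -0.057503273438150246 [[ 0.96273926 -0.27024643 -0.00999911]
 [-0.20695742 -0.7124672  -0.6704917 ]
 [ 0.17407395  0.64757807 -0.74184965]] [-447.76837751  252.02696524 1023.53720288]
top [[482.3140096    0.         323.23941411]
 [  0.         482.3140096  248.118404  ]
 [  0.           0.           1.        ]] -0.08800452835293565 [[ 0.15352038 -0.98814187 -0.00267147]
 [-0.96240271 -0.1489073  -0.22717313]
 [ 0.22408148  0.03744674 -0.97385072]] [ 16.18653084 488.02268731 842.82429738]
```

View pics/side0.png

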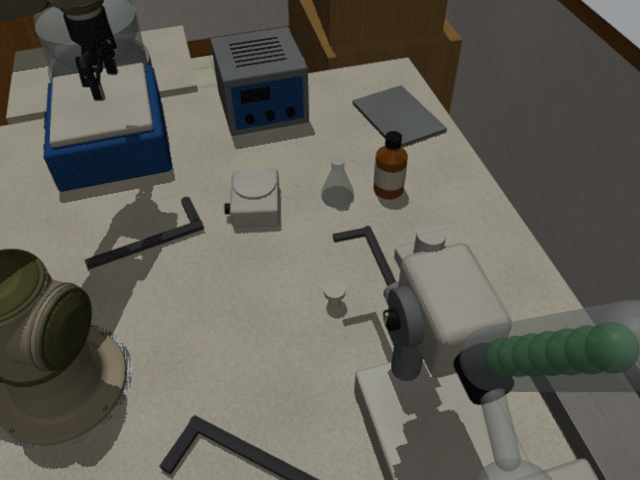

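View pics/top0.png

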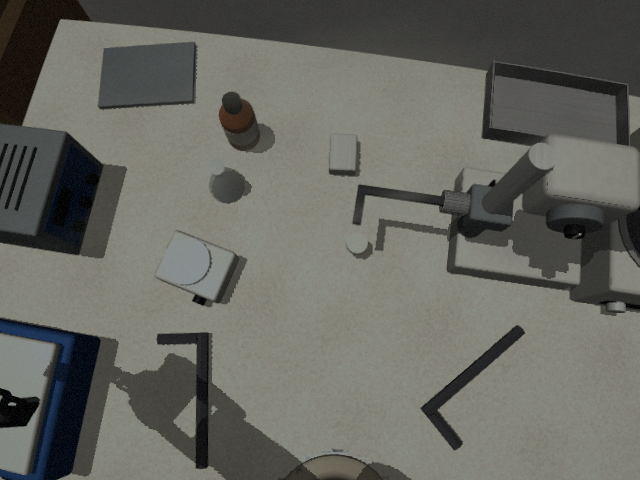

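Both views show the key in the bolt: in the top view its bend is at (361,189), it enters the bolt at about (443,203) and its short tip is at (359,222). In the side view the bend is at (370,232) and the short tip at (335,238). Next I'll zoom in and get numbers.

```bash
cat > h.py <<'E'
import numpy as np, cv2, pickle, os
from station import readout, cams
from scipy.spatial.transform import Rotation as Ro
def cal(f): return {k:np.array(f[k]) for k in("K","R","t")}|{"k1":float(f["k1"])}
if not os.path.exists("cal.pkl"):
    pickle.dump({n:cal(cams.grab_frame(n)) for n in("side","top")},open("cal.pkl","wb"))
C=pickle.load(open("cal.pkl","rb"))
def proj(n,X):
    c=C[n]; X=np.atleast_2d(X); p=X@c["R"].T+c["t"]; s=p[:,:2]/p[:,2:]
    s=s*(1+c["k1"]*(s**2).sum(1,keepdims=True)); return s@c["K"][:2,:2].T+c["K"][:2,2]
def ray(n,uv):
    c=C[n]; s=cv2.undistortPoints(np.array([[uv]],float),c["K"],np.array([c["k1"],0,0,0.]))[0,0]
    # forward model: distorted = s*(1+k1 r^2)
    d=c["R"].T@np.array([*s,1]); o=-c["R"].T@c["t"]; return o,d/np.linalg.norm(d)
def atz(n,uv,z):
    o,d=ray(n,uv); return o+d*(z-o[2])/d[2]
def tri(a,b):
    o1,d1=ray("side",a); o2,d2=ray("top",b)
    s=np.linalg.lstsq(np.c_[d1,-d2],o2-o1,rcond=None)[0]; p=o1+s[0]*d1;q=o2+s[1]*d2
    return (p+q)/2,np.linalg.norm(p-q)
def crop(n,x0,y0,w,h,k): 
    im=cams.grab_frame(n)["pixels"][y0:y0+h,x0:x0+w]; return cv2.resize(im,None,fx=k,fy=k,interpolation=cv2.INTER_CUBIC)
E
python3 - <<'E'
from h import *
a=crop("top",340,130,240,150,3.3); 
a=cv2.convertScaleAbs(a,alpha=1.6)
cv2.imwrite("pics/t1.png",a)
b=cv2.convertScaleAbs(crop("side",320,215,130,180,3.3),alpha=1.6); cv2.imwrite("pics/s1.png",b)
print("bend tri",tri((370,232),(361,189)),"shorttip",tri((335,238),(359,222)))
print("bend z180",atz("top",(361,189),187),"mouth",atz("top",(443,203),180),"coltop",atz("top",(542,157),390))
for nm,uv in dict(tin=(343,153),stopper=(358,243),flask=(227,185),amber=(240,125),stir=(195,265)).items(): print(nm,atz("top",uv,30).round())
E
```

```text
bend tri (array([564.79608845,  39.64266862, 171.45391238]), np.float64(3.3394331765346004)) shorttip (array([502.98885386,  35.40419976, 180.95283078]), np.float64(0.2610119599146228))
bend z180 [557.1923567   39.96605138 187.        ] mouth [556.75437568 -97.0348714  180.        ] coltop [ 558.27623163 -171.01958632  390.        ]
tin [687.  83.  30.]
stopper [506.  27.  30.]
flask [584. 301.  30.]
amber [717. 301.  30.]
stir [415. 330.  30.]
```

View pics/t1.png

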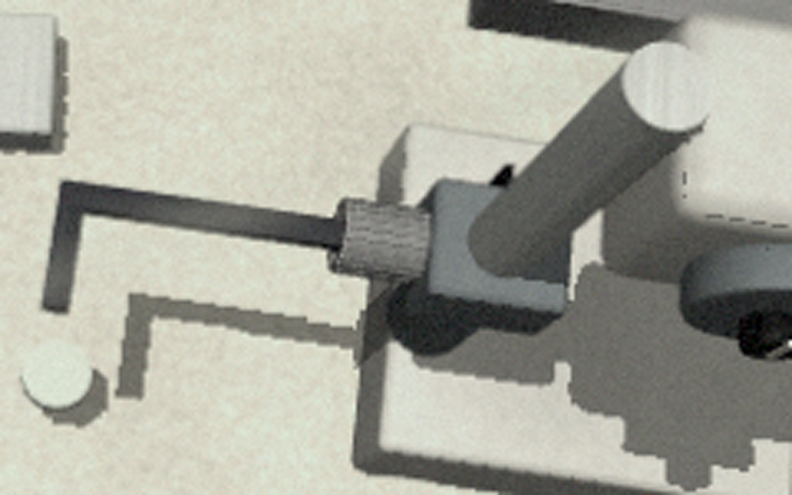

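View pics/s1.png

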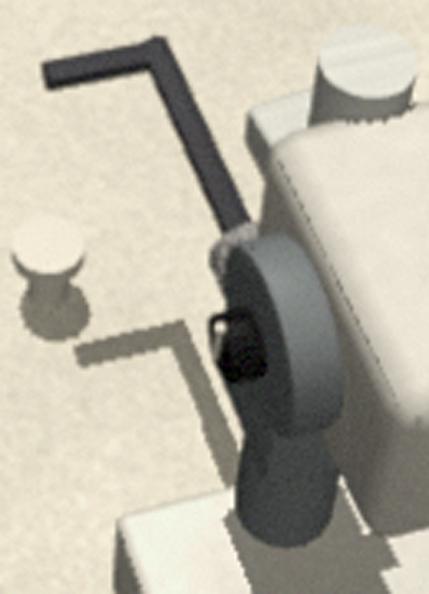

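The crops show the column top centre at about top (542.4,156.1) and side (431.5,233.8). The key bend is at top (361.8,190) and side (369.4,231.7), and the short tip at top (356.5,223.8) and side (333.6,238.3). I'll fit the poses from these.

```bash
python3 - <<'E'
from h import *
from scipy.optimize import least_squares
T=lambda x,y:(340+x/3.3,130+y/3.3); S=lambda x,y:(320+x/3.3,215+y/3.3)
obs=[("top",T(668,86),(0,0,390)),("side",S(368,62),(0,0,390)),("top",T(440,180),(31,35,203)),("top",T(428,290),(-31,35,203)),("top",T(568,285),(-31,-35,203)),("top",T(342,199),(19,77,180)),("top",T(331,270),(-19,77,180))]
def P(p,q): c,s=np.cos(p[2]),np.sin(p[2]); return np.array([p[0]+c*q[0]-s*q[1],p[1]+s*q[0]+c*q[1],q[2]])
r=lambda p:np.concatenate([proj(n,P(p,q))[0]-uv for n,uv,q in obs])
f=least_squares(r,[558,-171,0]); print(f.x,r(f.x).reshape(-1,2).round(1))
p=f.x; print("mouth",P(p,(0,77,180)),"yaw",p[2])
bend=tri((369.4,231.7),(361.8,190.0)); tip=tri((333.6,238.3),(356.5,223.8)); print("bend",bend,"tip",tip)
print("bend-tip",np.linalg.norm(bend[0]-tip[0]),"bend-mouth",bend[0]-P(p,(0,77,180)),"dist",np.linalg.norm(bend[0]-P(p,(0,77,180))))
for z in(165,171,176):print(z,atz("top",(361.8,190),z),atz("side",(369.4,231.7),z))
for n in C: print(n,"cam",-C[n]["R"].T@C[n]["t"])
# axis dirs at mouth
print("key at mouth top px",T(337,232.5),"axis proj",proj("top",P(p,(0,77,180))))
print("base edge yaw", atz("top",T(378,448),20)-atz("top",T(660,490),20))
E
```

```text
[ 5.62652677e+02 -1.71199145e+02  5.20263050e-02] [[-0.2 -2.3]
 [ 1.9  0.1]
 [-2.1 -2.9]
 [ 0.5  0.3]
 [ 1.3  6.2]
 [-1.7  0.5]
 [ 0.7  0.8]]
mouth [558.64845871 -94.30333118 180.        ] yaw 0.05202630497929906
bend (array([562.68592128,  38.15697077, 174.12975352]), np.float64(4.152730312647115)) tip (array([501.14500806,  38.90362217, 176.73118584]), np.float64(1.2940817372195093))
bend-tip 61.60039721703033 bend-mouth [  4.03746257 132.46030195  -5.87024648] dist 132.65177152818742
165 [563.87129775  37.88927008 165.        ] [568.04606401  46.66609087 165.        ]
171 [561.63669118  38.03963862 171.        ] [565.96671102  41.51912218 171.        ]
176 [559.77451904  38.16494574 176.        ] [564.23391686  37.22998161 176.        ]
side cam [ 305.0718791  -604.26710885  923.815418  ]
top cam [278.32808039  57.10371111 931.69393537]
key at mouth top px (442.1212121212121, 200.45454545454544) axis proj [[441.4686206  201.67161585]]
base edge yaw [ -0.31983044 169.70495165   0.        ]
```

```bash
cat >> h.py <<'E'
def P(p,q):
    q=np.atleast_2d(np.array(q,float)); c,s=np.cos(p[2]),np.sin(p[2]); return np.c_[p[0]+c*q[:,0]-s*q[:,1],p[1]+s*q[:,0]+c*q[:,1],q[:,2]]
def lines(p,bend,R):
    b=[]
    for z in(157,203): b.append([(31,35,z),(-31,35,z),(-31,-35,z),(31,-35,z),(31,35,z)])
    t=np.linspace(0,2*np.pi,40)
    for y in(77,35): b.append([(19*np.cos(a),y,180+19*np.sin(a)) for a in t])
    b.append([(18*np.cos(a),18*np.sin(a),390) for a in t])
    b.append([(0,77,180),(0,35,180)])
    L=[P(p,x) for x in b]
    if bend is not None:
        for e in([(165,0,0),(0,0,0),(0,-60,0)],[(165,7,0),(-7,7,0),(-7,-60,0),(7,-60,0),(7,-7,0),(165,-7,0)]): L.append(np.array(e,float)@np.array(R).T+bend)
    return L
def overlay(fn,p,bend,R,boxes,k=3):
    ims=[]
    for n,(x0,y0,w,h) in boxes.items():
        im=cv2.convertScaleAbs(crop(n,x0,y0,w,h,k),alpha=1.5)
        for i,l in enumerate(lines(p,bend,R)):
            uv=((proj(n,l)-[x0,y0]+.5)*k-.5).round().astype(int); cv2.polylines(im,[uv],False,(0,0,255) if i<6 else (0,255,0),1)
        ims.append(im)
    H=max(i.shape[0] for i in ims); im=np.hstack([cv2.copyMakeBorder(i,0,H-i.shape[0],0,0,0) for i in ims]); cv2.imwrite(fn,im); print(im.shape)
E
python3 - <<'E'
from h import *
from scipy.optimize import least_squares
T=lambda x,y:(340+x/3.3,130+y/3.3); S=lambda x,y:(320+x/3.3,215+y/3.3)
obs=[("top",T(668,86),(0,0,390)),("side",S(368,62),(0,0,390)),("top",T(440,180),(31,35,203)),("top",T(342,199),(19,77,180)),("top",T(331,270),(-19,77,180))]
r=lambda p:np.r_[np.concatenate([proj(n,P(p,q))[0]-uv for n,uv,q in obs]),(p[2]+.0)*100]
f=least_squares(r,[558,-171,0]); p=f.x; print(p,r(p).round(1)); print(P(p,(0,77,180)))
b=np.array([562,38.2,174.1]); m=P(p,(0,77,180))[0]; m[2]-=1
x=m-b; x/=np.linalg.norm(x); 
y=np.array([562-501,-.7,-2.6]); y-=x*(x@y); y/=np.linalg.norm(y); R=np.c_[x,y,np.cross(x,y)]; print(R.round(3))
overlay("pics/o2.png",p,b,R,{"top":(345,140,160,100),"side":(320,205,100,110)},3)
E
```

```text
[ 5.59329537e+02 -1.71867852e+02 -1.98734012e-03] [ 0.3  0.3 -0.5  1.1 -0.8 -1.9 -0.7  0.2  0.4  0.3 -0.2]
[[559.48256225 -94.86800375 180.        ]]
[[-0.019  0.999  0.043]
 [-0.999 -0.02   0.036]
 [ 0.037 -0.042  0.998]]
(330, 780, 3)
```

View pics/o2.png

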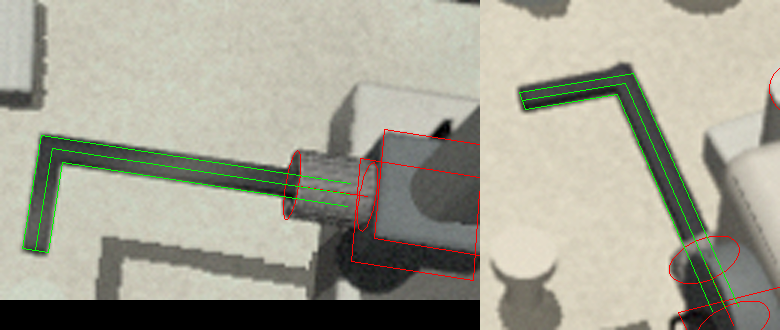

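The overlay matches: the mouth is near (559.5,−95,180), evaporator yaw ≈ 0, and the bend is near (562,38,174), so the key is about 32 mm deep, as stated. Now I rotate the tool so the jaws lie along world x. After that, tool dx = world +y, dy = world +x and dz = down.

Request:
arm_command --pt "0.6 0 0 0 0 0 0.3" --pt "0.6 0 0 0 0 0 0.3" --pt "0.6 0 0 0 0 0 0.3" --pt "0.6 0 0 0 0 0 0.3" --pt "0.6 0 0 0 0 0 0.3" --pt "0.6 0 0 0 0 0 0.3" --pt "0.6 0 0 0 0 0 0.3" --pt "0.6 0 0 0 0 0 0.3"

```text
time: 1.2
ee_pos: [162.1, 499.4, 404.7]
eef_rot: [-0.0, 0.689, 0.725, -0.0]
wrist_force: [0.3, -0.4, 0.6]
gripper_width: 51.3
```

Request:
arm_command --pt "0.6 0 0 0 0 0 0.114" --pt "0.6 -0.43 0.33 0 0 0 0" --pt "0.6 -0.43 0.33 0 0 0 0" --pt "0.6 -0.43 0.33 0 0 0 0" --pt "0.6 -0.43 0.33 0 0 0 0" --pt "0.6 -0.43 0.33 0 0 0 0" --pt "0.6 -0.43 0.33 0 0 0 0" --pt "0.6 -0.43 0.33 0 0 0 0"

```text
time: 2.0
ee_pos: [336.0, 272.2, 404.9]
eef_rot: [0.0, 0.707, 0.707, 0.0]
wrist_force: [1.0, 1.3, -0.0]
gripper_width: 51.2
```

Request:
arm_command --pt "0.6 -0.43 0.33 0 0 0 0" --pt "0.6 -0.43 0.33 0 0 0 0" --pt "0.6 -0.43 0.33 0 0 0 0" --pt "0.6 -0.43 0.33 0 0 0 0" --pt "0.6 -0.43 0.33 0 0 0 0" --pt "0.6 -0.43 0.33 0 0 0 0" --pt "0.6 -0.43 0.33 0 0 0 0" --pt "0.6 0 0 0 0 0 0"

```text
time: 2.8
ee_pos: [510.5, 44.6, 404.1]
eef_rot: [0.0, 0.709, 0.706, -0.0]
wrist_force: [0.3, -0.1, 0.0]
gripper_width: 51.1
```

Request:
arm_command --pt "0.6 -0.44 0.33 0 0 0 0" --pt "0.6 -0.45 0.34 0 0 0 0" --pt "0.6 0 0 0 0 0 0" --pt "0.6 0 0 0.3 0 0 0" --pt "0.6 0 0 0.3 0 0 0" --pt "0.6 0 0 0.2 0 0 0" --pt "0.6 0 0 0.17 0 0 0" --pt "0.6 0 0 0 0 0 0"

```text
time: 3.6
ee_pos: [558.4, -18.3, 330.6]
eef_rot: [-0.001, 0.707, 0.707, -0.001]
wrist_force: [-0.4, 1.0, -0.3]
gripper_width: 51.6
```

```bash
python3 - <<'E'
from h import *
o=readout.get_obs(); print(o["ee_pos"],o["eef_rot"],o["wrist_force"])
b=np.array([562,38.2,174.1]); x=np.array([-.019,-.999,.037]);y=np.array([.999,-.02,-.042]);R=np.c_[x,y,np.cross(x,y)]
p=[559.33,-171.87,0]
overlay("pics/o3.png",p,b,R,{"top":(345,140,130,110),"side":(310,130,120,190)},3)
E
```

```text
[558.43430008 -18.33576086 330.58037027] [-1.24406490e-03  7.06940489e-01  7.07271589e-01 -7.04548383e-04] [-0.35804255  1.04204562 -0.27778823]
(570, 750, 3)
```

View pics/o3.png

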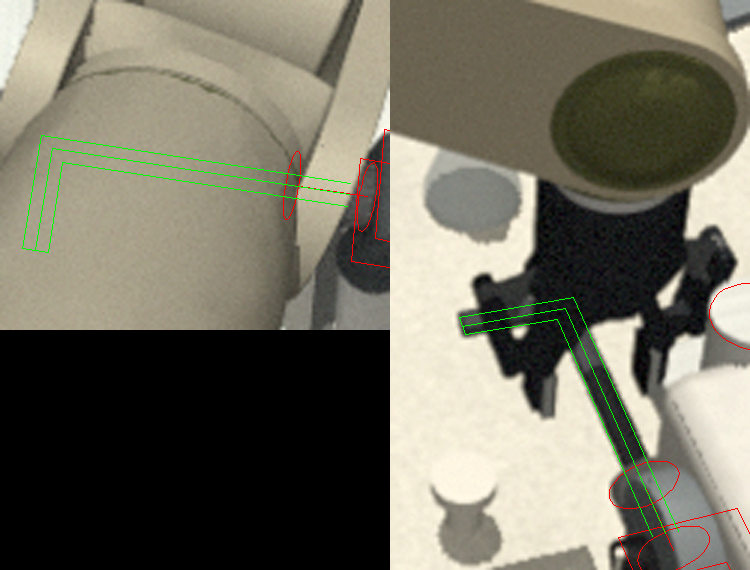

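```bash
python3 - <<'E'
from h import *
for z in(158,164): print(z,proj("side",[[558.4-29,-18.3,z],[558.4+29,-18.3,z],[558.4,-18.3,z]]).round(1))
print("key axis there",proj("side",[[561,-18.3,176.3]]), "obs tips (361.7,268),(395,260)")
print(proj("side",[[562,-18.3,176.3]])-proj("side",[[561,-18.3,176.3]]))
E
```

```text
158 [[359.6 267.5]
 [392.9 259.9]
 [376.4 263.6]]
164 [[359.8 265.1]
 [393.2 257.5]
 [376.6 261.3]]
key axis there [[378.56710248 256.12387358]] obs tips (361.7,268),(395,260)
[[ 0.58116665 -0.13086328]]
```

The side view shows the jaws straddling the key, with fingertips at side px (362,268) and (395,260). The tips sit 2 px right of where I project them, and so does the key, so the side camera is biased and the top camera's x is trustworthy. I'll nudge the arm and grip.

Request:
arm_command --pt "0.6 -0.05 0.03 0 0 0 0" --pt "0.6 0 0 0 0 0 0" --pt "0.3 0 0 0 0 0 0" --pt "0.3 0 0 0 0 0 0" --pt "0 0 0 0 0 0 0" --pt "0 0 0 0 0 0 0" --pt "0 0 0 0 0 0 0" --pt "0 0 0 0 0 0 0"

```text
time: 4.5
ee_pos: [560.9, -22.6, 331.9]
eef_rot: [-0.0, 0.707, 0.707, -0.0]
wrist_force: [-3.4, 0.0, 1.1]
gripper_width: 12.7
```

Request:
arm_command --pt "0 0 0 0 0 0 0" --pt "0 0 0 0 0 0 0" --pt "0 0 0 0 0 0 0"

```text
time: 4.8
ee_pos: [561.0, -22.6, 331.8]
eef_rot: [-0.0, 0.707, 0.707, -0.0]
wrist_force: [-4.7, 0.8, 1.5]
gripper_width: 12.5
```

Request:
arm_command --pt "0 0.13 0 0 0 0 0" --pt "0 0.13 0 0 0 0 0" --pt "0 0.13 0 0 0 0 0" --pt "0 0.13 0 0 0 0 0" --pt "0 0 0 0 0 0 0"

```text
time: 5.3
ee_pos: [561.1, 17.7, 331.9]
eef_rot: [0.0, 0.706, 0.708, 0.0]
wrist_force: [0.4, -0.5, -4.1]
gripper_width: 12.4
```

Request:
arm_command --pt "0 0.3 0 0 0 0 0" --pt "0 0.3 0 0 0 0 0" --pt "0 0.3 0 0 0 0 0" --pt "0 0 0 0 0 0 0" --pt "0 0 0 0 0 0 0"

```text
time: 5.8
ee_pos: [561.1, 83.9, 331.9]
eef_rot: [0.0, 0.707, 0.707, 0.0]
wrist_force: [-0.0, -0.4, -3.0]
gripper_width: 12.4
```

```bash
python3 - <<'E'
from h import *
o=readout.get_obs(); print(o["ee_pos"],o["wrist_force"],o["moment"])
e=o["ee_pos"]; g=np.array([e[0],e[1],e[2]-155])
R=np.c_[[-.019,-.999,.037],[.999,-.02,-.042],[.04,.036,.998]]
overlay("pics/o4.png",[559.33,-171.87,0],g-60*R[:,0],R,{"top":(300,140,160,110),"side":(300,120,100,140)},3)
E
```

```text
[561.12362296  83.94627577 331.91950209] [-0.00863119 -0.39937351 -2.98193815] [-0.07692744 -0.0899473   0.06289739]
(420, 780, 3)
```

View pics/o4.png

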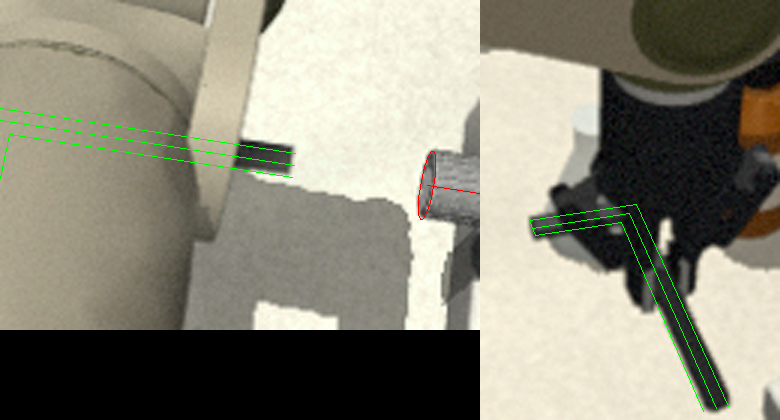

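```bash
python3 - <<'E'
from h import *
from scipy.optimize import least_squares
g=np.array([561.1,83.9,176.9])
def pts(v):
    th,s,dz=v[:3]; x=np.array([0,-np.cos(th),np.sin(th)]); b=g+[0,0,dz]-s*x; return np.array([b+165*x,b+[-60,0,0],b])
lt_t=(397,193.3); lt_s=(378.7,254.7); st_s=(317.7,196)
def r(v):
    q=pts(v); a=proj("top",q[:1])[0]-lt_t-v[5:7]; b=proj("side",q[:2])+v[3:5]-[lt_s,st_s]
    return np.r_[a,b.ravel(),(v[3]-1.5),v[4]-.3,(v[1]-60)/5,v[2]/3,v[5:7]]
f=least_squares(r,[.04,60,0,1.5,.3,0,0]); print(f.x.round(3),f.fun.round(2),pts(f.x).round(1))
E
```

```text
[ 3.0000e-02  6.2048e+01  6.3400e-01  9.4000e-01  7.6000e-02 -2.6700e-01
  3.9000e-02] [-0.27  0.04  1.18  0.1  -0.62  0.13 -0.56 -0.22  0.41  0.21 -0.27  0.04] [[561.1 -19.  180.6]
 [501.1 145.9 175.7]
 [561.1 145.9 175.7]]
```

The key is out; the fit shows it nearly level, with a 0.03 rad slope and the grip 62 mm from the bend. I'll flip it 90° counter-clockwise here in free air.

Request:
arm_command --pt "0 0 0 0 0 0 -0.2" --pt "0 0 0 0 0 0 -0.28" --pt "0 0 0 0 0 0 -0.28" --pt "0 0 0 0 0 0 -0.28" --pt "0 0 0 0 0 0 -0.28" --pt "0 0 0 0 0 0 -0.28" --pt "0 0 0 0 0 0 -0.28" --pt "0 0 0 0 0 0 -0.28"

```text
time: 6.7
ee_pos: [561.2, 83.0, 332.0]
eef_rot: [0.0, 0.241, 0.971, -0.0]
wrist_force: [0.3, 0.2, -3.7]
gripper_width: 12.5
```

Request:
arm_command --pt "0 0 0 0 0 0 -0.28" --pt "0 0 0 0 0 0 -0.28" --pt "0 0 0 0 0 0 -0.28" --pt "0 0 0 0 0 0 -0.142" --pt "0 0 0 0 0 0.06 0" --pt "0 0 0 0 0 0 0"

```text
time: 7.3
ee_pos: [561.2, 83.1, 331.9]
eef_rot: [-0.015, 0.0, 1.0, -0.0]
wrist_force: [1.0, -0.9, -3.0]
gripper_width: 12.4
```

Request:
arm_command --pt "0 -0.2 -0.29 -0.01 0 0 0" --pt "0 -0.2 -0.3 -0.01 0 0 0" --pt "0 -0.2 -0.3 -0.01 0 0 0" --pt "0 -0.2 -0.3 0 0 0 0" --pt "0 0 0 0 0 0 0" --pt "0 0 0 0 0 0 0"

```text
time: 7.9
ee_pos: [621.1, -6.0, 332.0]
eef_rot: [-0.015, 0.001, 1.0, 0.0]
wrist_force: [-0.2, 0.2, -3.9]
gripper_width: 12.7
```

```bash
python3 - <<'E'
from h import *
o=readout.get_obs(); print(o["ee_pos"],o["eef_rot"],o["wrist_force"],o["moment"])
Rt=Ro.from_quat(o["eef_rot"],scalar_first=True).as_matrix(); print(Rt.round(3))
g=o["ee_pos"]+Rt[:,2]*155; print("grip",g)
R=np.eye(3); b=g+[-62,0,.6]; print("bend",b)
overlay("pics/o5.png",[559.33,-171.87,0],b,R,{"top":(350,120,130,110),"side":(320,130,130,160)},3)
E
```

```text
[621.10263467  -6.01845633 332.03123629] [-1.50692489e-02  6.36039765e-04  9.99886240e-01  1.44273707e-04] [-0.22769624  0.23330384 -3.86540597] [ 0.05860253  0.01975271 -0.04043558]
[[-1.     0.001 -0.03 ]
 [ 0.001  1.     0.   ]
 [ 0.03   0.    -1.   ]]
grip [616.43172738  -5.97076533 177.10163824]
bend [554.43172738  -5.97076533 177.70163824]
(480, 780, 3)
```

View pics/o5.png

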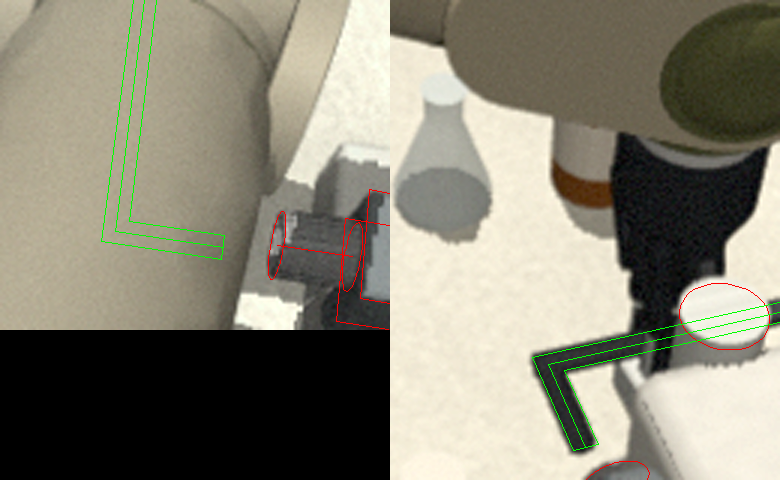

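The side view shows the flipped key with its bend corner at crop (531,356), on the overlay. The short tip is about 4 crop px left of the overlay, which suggests a small yaw error, so I'll measure that numerically with a silhouette fit.

```bash
cat >> h.py <<'E'
def keymask(n,b,R,shape=(480,640),ss=4):
    a=np.arange(6)*np.pi/3; rc=14/np.sqrt(3)   # flats upright: corners up/down in key z
    m=np.zeros((shape[0]*ss,shape[1]*ss),np.uint8)
    def prism(P0,P1,u,v):
        q=np.array([e+rc*(np.sin(t)*u+np.cos(t)*v) for e in(P0,P1) for t in a])
        uv=(proj(n,q@R.T+b)+.5)*ss-.5
        cv2.fillConvexPoly(m,cv2.convexHull(uv.round().astype(np.int32)),255)
    X,Y,Z=np.eye(3); prism(-7*X,165*X,Y,Z); prism(7*Y,-60*Y,X,Z)
    return cv2.resize(m,shape[::-1],interpolation=cv2.INTER_AREA)/255.
E
cat > fit.py <<'E'
from h import *
from scipy.optimize import minimize
def fit(im,b0,box,n="side"):
    x0,y0,x1,y1=box; g=im[y0:y1,x0:x1].astype(float).mean(2); bg=np.percentile(g,70); fg=np.percentile(g,8); o=np.clip((bg-g)/(bg-fg),0,1)
    def cost(v):
        R=Ro.from_euler("zy",[v[0]*.02,v[1]*.02]).as_matrix(); c=C[n]; Z=(c["R"]@b0+c["t"])[2]
        db=c["R"].T@np.array([v[2],v[3],0])*Z/c["K"][0,0]
        return ((keymask(n,b0+db,R)[y0:y1,x0:x1]-o)**2).sum()
    best=minimize(cost,[0,0,0,0],method="Nelder-Mead",options=dict(initial_simplex=np.vstack([np.zeros(4),np.eye(4)*1.5]),xatol=.01,fatol=.01,maxiter=250))
    v=best.x; print("yaw",v[0]*.02,"dip",v[1]*.02,"du,dv",v[2:].round(2),"cost",cost([0]*4),best.fun)
E
python3 - <<'E'
from fit import *
b=np.array([554.43,-5.97,177.70]); im=cams.grab_frame("side")["pixels"]; cv2.imwrite("pics/raw6.png",im)
fit(im,b,(360,240,398,286)); fit(im,b,(360,245,392,286))
E
```

```text
yaw -0.0004127845978573319 dip 0.016717324445698657 du,dv [-0.68 -0.21] cost 60.15492610923614 48.57142884181094
yaw 0.007587368847682128 dip 0.006654134834111913 du,dv [-1.18 -0.69] cost 36.38010150298845 24.86016295000021
```

```bash
python3 - <<'E'
from h import *
def line(fn,r0,r1,c0,c1):
    g=cv2.imread(fn).astype(float).mean(2); pts=[]
    for r in range(r0,r1):
        a=g[r,c0:c1]; t=(np.percentile(a,80)+a.min())/2; i=np.where(a<t)[0]
        m=int(np.median(i)); l=m
        while l>0 and a[l-1]<t:l-=1
        h=m
        while h<len(a)-1 and a[h+1]<t:h+=1
        L=c0+l-(t-a[l])/(a[l-1]-a[l]) if l else np.nan; H=c0+h+(t-a[h])/(a[h+1]-a[h]) if h<len(a)-1 else np.nan
        pts.append((r,(L+H)/2,H-L))
    p=np.array(pts); p=p[~np.isnan(p[:,1])]; k=np.polyfit(p[:,0],p[:,1],1); print(fn,len(p),"width",p[:,2].mean().round(2),p[:,2].std().round(2),"slope",k[0].round(3),"rms",np.std(p[:,1]-np.polyval(k,p[:,0])).round(2)); return k
k=line("pics/side0.png",242,270,360,405)
def off(k,X): 
    u,v=proj("side",X)[0]; d=np.polyval(k,v)-u; return d
print("bias side0 at grip (u):",[off(k,[561,-22,z]) .round(2) for z in(174.5,176.5,178.5)])
print("expected slope axis:",(lambda a:(a[1]-a[0])[0]/(a[1]-a[0])[1])(proj("side",[[561,38,174.5],[560,-60,178.5]])))
k2=line("pics/raw6.png",257,276,360,398)
for x in(550,552,554.4,556): print(x,off(k2,[x,-35,177.7]).round(2))
print("expected slope",(lambda a:(a[1]-a[0])[0]/(a[1]-a[0])[1])(proj("side",[[554,-10,177.7],[554,-60,177.7]])))
E
```

```text
pics/side0.png 28 width 10.27 0.18 slope 0.462 rms 0.07
bias side0 at grip (u): [np.float64(0.61), np.float64(0.16), np.float64(-0.28)]
expected slope axis: 0.45948617691994814
pics/raw6.png 19 width 10.1 0.15 slope 0.44 rms 0.07
550 2.28
552 0.99
554.4 -0.57
556 -1.61
expected slope 0.44809851472507034
```

The key axis is at x≈553.3, and the mouth needs x 559.5 and z +2. I'll align it, then approach in steps while watching the force.

Request:
arm_command --pt "0 -0.08 0 -0.032 0 0 0" --pt "0 0 -0.15 0 0 0 0" --pt "0 0 -0.15 0 0 0 0" --pt "0 0 0 0 0 0 0" --pt "0 0 0 0 0 0 0"

```text
time: 8.55
ee_pos: [627.1, -28.4, 334.6]
eef_rot: [-0.015, 0.0, 1.0, 0.0]
wrist_force: [-0.2, -0.3, -3.1]
gripper_width: 12.9
```

Request:
arm_command --pt "0 0 -0.05 0 0 0 0" --pt "0 0 -0.05 0 0 0 0" --pt "0 0 -0.05 0 0 0 0" --pt "0 0 0 0 0 0 0"

```text
time: 8.95
ee_pos: [627.2, -39.4, 334.6]
eef_rot: [-0.015, 0.0, 1.0, 0.0]
wrist_force: [-0.2, 0.7, -2.2]
gripper_width: 12.8
```

Request:
arm_command --pt "0 0 -0.04 0 0 0 0" --pt "0 0 0 0 0 0 0"

```text
time: 9.15
ee_pos: [627.4, -41.1, 334.9]
eef_rot: [-0.014, -0.0, 1.0, 0.002]
wrist_force: [3.9, 8.9, -2.7]
gripper_width: 12.7
```

Request:
arm_command --pt "0 0 -0.04 0 0 0 0" --pt "0 0 0 0 0 0 0"

```text
time: 9.35
ee_pos: [627.5, -43.5, 335.0]
eef_rot: [-0.014, -0.0, 1.0, 0.002]
wrist_force: [-1.8, -0.1, -0.9]
gripper_width: 12.5
```

Request:
arm_command --pt "0 0 -0.04 0 0 0 0" --pt "0 0 0 0 0 0 0"

```text
time: 9.55
ee_pos: [627.3, -48.2, 334.9]
eef_rot: [-0.015, -0.0, 1.0, 0.0]
wrist_force: [1.2, 3.6, -1.2]
gripper_width: 12.3
```

Request:
arm_command --pt "0 0 -0.04 0 0 0 0" --pt "0 0 0 0 0 0 0"

```text
time: 9.75
ee_pos: [627.3, -51.4, 334.9]
eef_rot: [-0.015, 0.0, 1.0, 0.0]
wrist_force: [1.3, 4.3, 0.5]
gripper_width: 12.8
```

Request:
arm_command --pt "0 0 -0.05 0 0 0 0" --pt "0 0 0 0 0 0 0"

```text
time: 9.95
ee_pos: [627.3, -55.0, 334.8]
eef_rot: [-0.015, 0.0, 1.0, 0.0]
wrist_force: [1.7, 5.3, -0.1]
gripper_width: 12.4
```

Request:
arm_command --pt "0 0 -0.05 0 0 0 0" --pt "0 0 -0.05 0 0 0 0" --pt "0 0 0 0 0 0 0" --pt "0 0 0 0 0 0 0"

```text
time: 10.35
ee_pos: [627.4, -61.6, 335.0]
eef_rot: [-0.014, -0.0, 1.0, 0.001]
wrist_force: [3.2, 10.2, 0.3]
gripper_width: 12.7
```

```bash
python3 - <<'E'
from h import *
o=readout.get_obs(); print(o["ee_pos"],o["wrist_force"],o["moment"])
e=o["ee_pos"]; b=np.array([559.5,e[1],180])
overlay("pics/o7.png",[559.33,-171.87,0],b,np.eye(3),{"top":(340,110,130,130),"side":(340,160,110,120)},3)
E
```

```text
[627.43956415 -61.61942898 335.00529908] [ 3.21745758 10.21790343  0.25692218] [ 1.30999527 -0.40493642 -0.48711118]
(390, 720, 3)
```

View pics/o7.png

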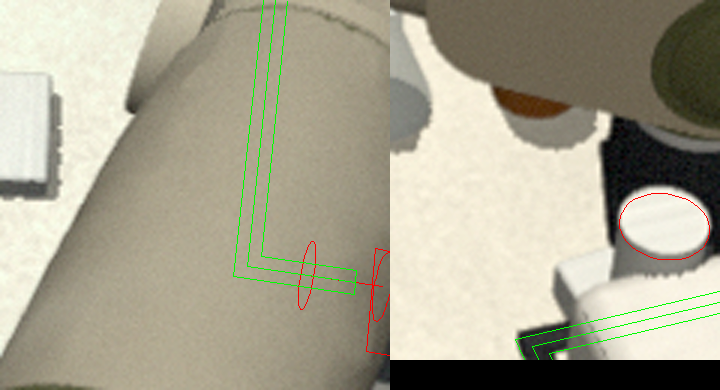

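```bash
python3 - <<'E'
from h import *
overlay("pics/o8.png",[559.33,-171.87,0],np.array([559.5,-61.6,180]),np.eye(3),{"side":(365,245,90,65)},8)
E
```

```text
(520, 720, 3)
```

View pics/o8.png

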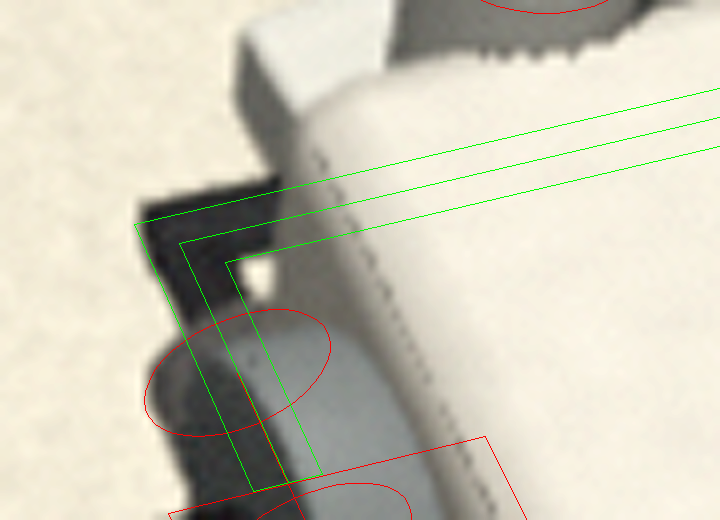

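The bend is visible at crop (143,205), about 2 px (3–4 mm) short of the overlay. That makes the depth roughly 23 mm, so I'll press in a bit more.

Request:
arm_command --pt "0 0 -0.04 0 0 0 0" --pt "0 0 0 0 0 0 0" --pt "0 0 0 0 0 0 0"

```text
time: 10.8
ee_pos: [627.6, -63.5, 335.0]
eef_rot: [-0.014, -0.0, 1.0, 0.002]
wrist_force: [6.5, 16.8, 0.6]
gripper_width: 12.4
```

Request:
arm_command --pt "0 0 -0.04 0 0 0 0" --pt "0 0 0 0 0 0 0" --pt "0 0 0 0 0 0 0"

```text
time: 11.1
ee_pos: [627.9, -65.2, 335.1]
eef_rot: [-0.013, -0.0, 1.0, 0.004]
wrist_force: [11.3, 25.3, 0.8]
gripper_width: 12.6
```

```bash
python3 - <<'E'
from h import *
o=readout.get_obs(); print(o["ee_pos"],o["wrist_force"],o["moment"])
im=cams.grab_frame("side")["pixels"]; cv2.imwrite("pics/raw9.png",im)
g=im.astype(float).mean(2)
# upper edge of long arm: columns 384..398, first dark from above
for c in range(384,399,2):
    a=g[255:285,c]; i=np.where((a[:-1]>=100)&(a[1:]<100))[0]; print(c,[round(255+k+(a[k]-100)/(a[k]-a[k+1]),1) for k in i])
# same for earlier frame is not stored; left edge rows
for r in range(272,286,2):
    a=g[r,370:400]; i=np.where((a[:-1]>=100)&(a[1:]<100))[0]; print("row",r,[round(370+k+(a[k]-100)/(a[k]-a[k+1]),1) for k in i])
print(proj("side",[[559.5-7,e+7,180+4] for e in(-60,-64,-68)]))
E
```

```text
[627.90719187 -65.15248145 335.08604286] [11.3345677  25.27402955  0.84273101] [ 3.89387392 -1.4204885  -0.99114187]
384 [np.float64(269.9)]
386 [np.float64(269.5)]
388 [np.float64(269.3)]
390 [np.float64(268.7)]
392 [np.float64(268.4)]
394 [np.float64(255.5), np.float64(268.1)]
396 [np.float64(267.6), np.float64(280.0)]
398 [np.float64(266.8), np.float64(281.6)]
row 272 [np.float64(382.6)]
row 274 [np.float64(382.8)]
row 276 [np.float64(383.2)]
row 278 [np.float64(384.0), np.float64(398.6)]
row 280 [np.float64(385.2), np.float64(398.8)]
row 282 [np.float64(386.1)]
row 284 [np.float64(387.1)]
[[381.10284214 270.2364181 ]
 [381.95594595 272.13837938]
 [382.81358074 274.05058713]]
```

The push is now meeting resistance, with side load too (Fx 11 N), so the axis is a bit further +x than I assumed. I'll relieve that in x and check.

Request:
arm_command --pt "0 -0.03 0 0 0 0 0" --pt "0 0 0 0 0 0 0" --pt "0 0 0 0 0 0 0"

```text
time: 11.45
ee_pos: [629.3, -65.5, 334.4]
eef_rot: [-0.016, -0.0, 1.0, 0.004]
wrist_force: [-0.8, 22.4, 2.4]
gripper_width: 12.6
```

```bash
cat > edge.py <<'E'
from h import *
o=readout.get_obs(); print(o["ee_pos"].round(1),o["wrist_force"].round(1),o["moment"].round(2))
g=cams.grab_frame("side")["pixels"].astype(float).mean(2)
def first(a): k=np.where((a[:-1]>=100)&(a[1:]<100))[0]; k=k[-1]; return k+(a[k]-100)/(a[k]-a[k+1])
print("top edge",np.round([260+first(g[260:276,c]) for c in range(384,394,2)],1),"left",np.round([370+first(g[r,370:392]) for r in range(274,286,2)],1))
E
python3 edge.py
```

```text
[629.3 -65.5 334.4] [-0.8 22.4  2.4] [ 3.57  0.36 -1.19]
top edge [269.7 269.5 269.3 268.7 268.4] left [383.1 383.5 384.1 385.6 386.3 387.1]
```

```bash
cat > xy.py <<'E'
from h import *
from scipy.optimize import least_squares
def edges(g,cols,rows,th,r0,c0):
    def first(a): k=np.where((a[:-1]>=th)&(a[1:]<th))[0]; k=k[-1]; return k+(a[k]-th)/(a[k]-a[k+1])
    return np.r_[[first(g[r0:r0+16,c]) for c in cols],[first(g[r,c0:c0+16]) for r in rows]]
def solve(im,z,cols,rows,r0,c0,guess,R=np.eye(3)):
    g=im.astype(float).mean(2); ob=edges(g,cols,rows,100,r0,c0)
    f=least_squares(lambda v:edges(1-keymask("side",np.array([v[0],v[1],z]),R,ss=8),cols,rows,.5,r0,c0)-ob,guess,diff_step=1e-3,loss="soft_l1")
    return f.x.round(2),np.abs(f.fun).max().round(2)
E
python3 - <<'E'
from xy import *
a=cv2.imread("pics/raw6.png"); b=cv2.imread("pics/raw9.png")
for z in (177,179): print("before",z,solve(a,z,range(372,384,2),range(256,268,2),238,356,[554.4,-6]))
for z in (179,181): 
  for yaw in(-.05,0,.05): print("now",z,yaw,solve(b,z,range(386,393,2),range(276,286,2),260,374,[560,-61],Ro.from_euler("z",yaw).as_matrix()))
E
```

```text
Traceback (most recent call last):
  File "xy.py", line 7, in solve
    g=im.astype(float).mean(2); ob=edges(g,cols,rows,100,r0,c0)
                                   ~~~~~^^^^^^^^^^^^^^^^^^^^^^^
  File "xy.py", line 5, in edges
    return np.r_[[first(g[r0:r0+16,c]) for c in cols],[first(g[r,c0:c0+16]) for r in rows]]
                                                       ~~~~~^^^^^^^^^^^^^^^
  File "xy.py", line 4, in first
    def first(a): k=np.where((a[:-1]>=th)&(a[1:]<th))[0]; k=k[-1]; return k+(a[k]-th)/(a[k]-a[k+1])
                                                            ~^^^^
IndexError: index -1 is out of bounds for axis 0 with size 0
```

```bash
python3 - <<'E'
from xy import *
a=cv2.imread("pics/raw6.png"); b=cv2.imread("pics/raw9.png")
for z in (177,179): print("before",z,solve(a,z,range(372,384,2),range(256,268,2),238,362,[554.4,-6]))
for z in (179,181): 
  for yaw in(-.05,0,.05): print("now",z,yaw,solve(b,z,range(386,393,2),range(276,286,2),260,376,[560,-61],Ro.from_euler("z",yaw).as_matrix()))
E
```

```text
before 177 (array([554.37,  -5.99]), np.float64(1.02))Traceback (most recent call last):
  File "<stdin>", line 3, in <module>
  File "xy.py", line 8, in solve
    f=least_squares(lambda v:edges(1-keymask("side",np.array([v[0],v[1],z]),R,ss=8),cols,rows,.5,r0,c0)-ob,guess,diff_step=1e-3,loss="soft_l1")
    return func(*args, **kwargs)
    result = trf(vector_fun.fun, vector_fun.jac, x0, f0, J0, lb, ub, ftol, xtol,
                 gtol, max_nfev, x_scale, loss_function, tr_solver,
                 tr_options.copy(), verbose, callback=callback_wrapped)
    return trf_no_bounds(
        fun, jac, x0, f0, J0, ftol, xtol, gtol, max_nfev, x_scale,
        loss_function, tr_solver, tr_options, verbose, callback=callback)
    f_new = fun(x_new)
    self._update_fun()
    ~~~~~~~~~~~~~~~~^^
    self.f = self.fun_wrapped(xp_copy(self.x))
             ~~~~~~~~~~~~~~~~^^^^^^^^^^^^^^^^^
    return np.atleast_1d(self.fun(x))
                         ~~~~~~~~^^^
    return self.f(x, *self.args, **self.kwargs)
           ~~~~~~^^^^^^^^^^^^^^^^^^^^^^^^^^^^^^
  File "xy.py", line 8, in <lambda>
    f=least_squares(lambda v:edges(1-keymask("side",np.array([v[0],v[1],z]),R,ss=8),cols,rows,.5,r0,c0)-ob,guess,diff_step=1e-3,loss="soft_l1")
                             ~~~~~^^^^^^^^^^^^^^^^^^^^^^^^^^^^^^^^^^^^^^^^^^^^^^^^^^^^^^^^^^^^^^^^^^^^^
  File "xy.py", line 5, in edges
    return np.r_[[first(g[r0:r0+16,c]) for c in cols],[first(g[r,c0:c0+16]) for r in rows]]
                  ~~~~~^^^^^^^^^^^^^^^
  File "xy.py", line 4, in first
    def first(a): k=np.where((a[:-1]>=th)&(a[1:]<th))[0]; k=k[-1]; return k+(a[k]-th)/(a[k]-a[k+1])
                                                            ~^^^^
IndexError: index -1 is out of bounds for axis 0 with size 0
```

```bash
cat >> xy.py <<'E'
def grid(im,z,cols,rows,r0,c0,guess,R=np.eye(3)):
    ob=edges(im.astype(float).mean(2),cols,rows,100,r0,c0); best=(1e9,)
    for dx in np.arange(-5,5.1,1):
        for dy in np.arange(-8,8.1,1):
            try: r=edges(1-keymask("side",np.array([guess[0]+dx,guess[1]+dy,z]),R),cols,rows,.5,r0,c0)-ob
            except IndexError: continue
            best=min(best,(np.sqrt((r**2).mean()).round(2),guess[0]+dx,guess[1]+dy))
    return best
E
timeout 300 python3 - <<'E'
from xy import *
a=cv2.imread("pics/raw6.png"); b=cv2.imread("pics/raw9.png")
print("before",grid(a,177.7,range(372,384,2),range(256,268,2),238,362,[554.4,-6]))
for yaw in(-.05,0,.05): print("now",yaw,grid(b,180,range(386,393,2),range(276,286,2),258,376,[560,-61],Ro.from_euler("z",yaw).as_matrix()))
E
```

```text
before (np.float64(0.41), np.float64(554.4), np.float64(-6.0))
now -0.05 (np.float64(0.46), np.float64(563.0), np.float64(-63.0))
now 0 (np.float64(0.45), np.float64(563.0), np.float64(-63.0))
now 0.05 (np.float64(0.44), np.float64(562.0), np.float64(-63.0))
```

The measured bend is at y≈−62.5, so the short arm is about 27 mm deep (≥18). I'll ease off the preload and release, then level the tool and lift.

Request:
arm_command --pt "0 0 0.03 0 0 0 0" --pt "0 0 0 0 0 0 0" --pt "0.3 0 0 0 0 0 0" --pt "0.6 0 0 0 0 0 0" --pt "0.6 0 0 0 0 0 0" --pt "0.6 0 0 0 0 0 0"

```text
time: 12.1
ee_pos: [629.5, -66.6, 334.6]
eef_rot: [-0.015, 0.0, 1.0, -0.0]
wrist_force: [0.1, 0.8, 0.8]
gripper_width: 51.5
```

Request:
arm_command --pt "0.6 0 0 -0.2 0 0 0" --pt "0.6 0 0 -0.3 0 0 0" --pt "0.6 0 0 -0.3 0 -0.06 0" --pt "0.6 0 0 -0.3 0 0 0" --pt "0.6 0 0 0 0 0 0"

```text
time: 12.6
ee_pos: [631.2, -66.2, 421.0]
eef_rot: [0.004, -0.0, 1.0, -0.001]
wrist_force: [-0.0, 1.3, 0.7]
gripper_width: 51.2
```

Request:
arm_command --pt "0 0 0.6 0 0 0 0" --pt "0 0 0.6 0 0 0 0" --pt "0 0 0.6 0 0 0 0" --pt "0 0 0.6 0 0 0 0" --pt "0 0 0.6 0 0 0 0" --pt "0 0 0 0 0 0 0"

```text
time: 13.2
ee_pos: [630.5, 163.8, 416.3]
eef_rot: [-0.0, -0.003, 1.0, 0.001]
wrist_force: [0.2, -1.2, -0.2]
gripper_width: 0.3
```

```bash
python3 - <<'E'
from h import *
o=readout.get_obs(); print(o["ee_pos"],o["eef_rot"],o["wrist_force"])
overlay("pics/o9.png",[559.33,-171.87,0],np.array([560.5,-62.5,180]),np.eye(3),{"top":(370,100,130,130),"side":(365,225,90,80)},4)
E
```

```text
[630.46757372 163.76295527 416.30188779] [-4.58513419e-05 -2.91081048e-03  9.99995535e-01  6.75017336e-04] [ 0.15778963 -1.1782612  -0.24215069]
(520, 880, 3)
```

View pics/o9.png

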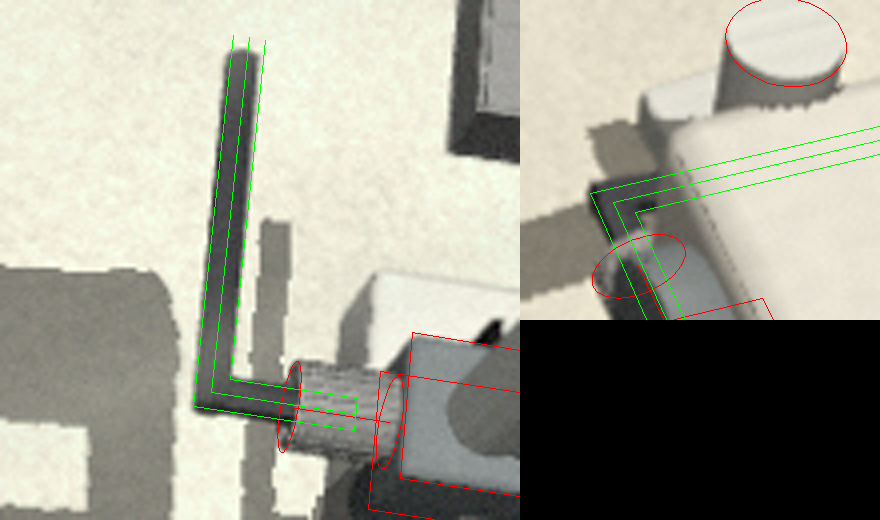

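The top view confirms the short arm is in the bolt and the long arm points to +x. The bend is at crop (212,392) and the tip at (240,50), sagging slightly. Next I bring the closed fingers over the long arm and press.

Request:
arm_command --pt "0 -0.14 -0.5 0 0 0 0" --pt "0 -0.147 -0.5 0 0 0 0" --pt "0 0 -0.5 0 0 0 0" --pt "0 0 -0.5 0 0 0 0" --pt "0 0 -0.5 0 0 0 0" --pt "0 0 -0.5 0 0 0 0" --pt "0 0 0 0.3 0 0 0" --pt "0 0 0 0 0 0 0"

```text
time: 14.1
ee_pos: [652.3, -68.7, 391.5]
eef_rot: [-0.003, 0.002, 1.0, 0.001]
wrist_force: [-0.1, 0.7, -0.7]
gripper_width: -0.1
```

```bash
cat > th.py <<'E'
from h import *
from scipy.optimize import least_squares
def theta(tip,bend=(560.5,-61.5,180)):
    # tip px (top view, upper end of long arm axis) -> slope, yaw
    def X(v): c=np.cos(v[0]); return np.array(bend)+165*np.array([c*np.cos(v[1]),np.sin(v[1])*c,-np.sin(v[0])])
    return least_squares(lambda v:proj("top",X(v))[0]-tip,[.3,0]).x.round(3)
def press(th,d=80,ax=560.5):
    s=(d-8.08*np.sin(th))/np.cos(th); return (173+180-s*np.sin(th)+8.08*np.cos(th)).round(1),s.round(1)
E
python3 - <<'E'
from th import *
print("slope,yaw",theta((430,112.5)))
for t in(0,.1,.2,.3,.5,.7,.8,.9,.95,1.0): print(t,press(t))
E
```

```text
slope,yaw [ 0.073 -0.001]
0 (np.float64(361.1), np.float64(80.0))
0.1 (np.float64(353.1), np.float64(79.6))
0.2 (np.float64(345.0), np.float64(80.0))
0.3 (np.float64(336.7), np.float64(81.2))
0.5 (np.float64(318.5), np.float64(86.7))
0.7 (np.float64(296.2), np.float64(97.8))
0.8 (np.float64(282.2), np.float64(106.5))
0.9 (np.float64(265.2), np.float64(118.5))
0.95 (np.float64(255.0), np.float64(126.2))
1.0 (np.float64(243.4), np.float64(135.5))
```

Request:
arm_command --pt "0 0 0.1 0 0 0 0" --pt "0 0 0 0.15 0 0 0" --pt "0 0 0 0.15 0 0 0" --pt "0 0 0 0.15 0 0 0" --pt "0 0 0 0 0 0 0"

```text
time: 14.6
ee_pos: [652.7, -58.4, 358.5]
eef_rot: [-0.002, -0.0, 1.0, 0.0]
wrist_force: [0.1, -0.2, 0.6]
gripper_width: -0.0
```

Request:
arm_command --pt "0 0 0 0.1 0 0 0" --pt "0 0 0 0 0 0 0"

```text
time: 14.8
ee_pos: [652.8, -58.6, 352.4]
eef_rot: [-0.001, -0.0, 1.0, 0.0]
wrist_force: [0.4, -0.6, 0.2]
gripper_width: 0.1
```

Request:
arm_command --pt "0 0 0 0.1 0 0 0" --pt "0 0 0 0 0 0 0"

```text
time: 15.0
ee_pos: [652.7, -58.7, 345.3]
eef_rot: [-0.0, -0.0, 1.0, -0.0]
wrist_force: [-0.8, -0.5, 1.6]
gripper_width: 0.0
```

Request:
arm_command --pt "0 0 0 0.1 0 0 0" --pt "0 0 0 0 0 0 0"

```text
time: 15.2
ee_pos: [652.7, -58.7, 338.0]
eef_rot: [-0.0, -0.0, 1.0, 0.0]
wrist_force: [-1.6, -0.2, 2.7]
gripper_width: 0.2
```

Request:
arm_command --pt "0 0 0 0.1 0 0 0" --pt "0 0 0 0.1 0 0 0" --pt "0 0 0 0 0 0 0"

```text
time: 15.5
ee_pos: [652.8, -58.6, 322.9]
eef_rot: [-0.0, -0.0, 1.0, 0.0]
wrist_force: [-0.0, 0.4, 2.3]
gripper_width: -0.2
```

Request:
arm_command --pt "0 0 0 0.1 0 0 0" --pt "0 0 0 0.1 0 0 0" --pt "0 0 0 0 0 0 0"

```text
time: 15.8
ee_pos: [652.8, -58.6, 308.0]
eef_rot: [-0.0, -0.0, 1.0, 0.0]
wrist_force: [1.0, 0.2, 2.6]
gripper_width: 0.2
```

Request:
arm_command --pt "0 0 0 0.1 0 0 0" --pt "0 0 0 0 0 0 0"

```text
time: 16.0
ee_pos: [652.8, -58.6, 300.8]
eef_rot: [0.0, -0.0, 1.0, 0.0]
wrist_force: [0.4, -0.1, 2.8]
gripper_width: -0.1
```

```bash
python3 edge.py; python3 - <<'E'
from h import *
cv2.imwrite("pics/raw_press.png",cams.grab_frame("top")["pixels"])
E
```

```text
[652.8 -58.6 300.8] [ 0.4 -0.1  2.8] [-0.04 -0.09 -0.01]
top edge [269.2 269.4 270.  270.4 271. ] left [381.  381.  383.  384.6 385.6 386.5]
```

Request:
arm_command --pt "0 0 0 0.1 0 0 0" --pt "0 0 0 0.1 0 0 0" --pt "0 0 0 0 0 0 0"

```text
time: 16.4
ee_pos: [652.8, -58.6, 285.3]
eef_rot: [-0.0, -0.0, 1.0, 0.0]
wrist_force: [1.9, -0.1, 2.9]
gripper_width: 0.1
```

Request:
arm_command --pt "0 0 0 0.1 0 0 0" --pt "0 0 0 0.08 0 0 0" --pt "0 0 0 0 0 0 0" --pt "0 0 0 0 0 0 0" --pt "0 0 0 0 0 0 0"

```text
time: 16.9
ee_pos: [652.9, -58.5, 272.4]
eef_rot: [0.0, -0.0, 1.0, 0.0]
wrist_force: [1.2, 0.8, 1.5]
gripper_width: 0.3
```

Request:
arm_command --pt "0 0 0 -0.3 0 0 0" --pt "0 0 0 -0.5 0 0 0" --pt "0 0 0 -0.5 0 0 0" --pt "0 0 0 -0.5 0 0 0" --pt "0 0 0.6 0 0 0 0" --pt "0 0 0.6 0 0 0 0" --pt "0 0 0.6 0 0 0 0" --pt "0 0 0.6 0 0 0 0"

```text
time: 17.7
ee_pos: [652.4, 123.1, 407.1]
eef_rot: [-0.001, 0.0, 1.0, -0.0]
wrist_force: [0.2, -0.2, 1.0]
gripper_width: -0.2
```

Request:
arm_command --pt "0 0 0.6 0 0 0 0" --pt "0 0 0 0 0 0 0"

```text
time: 17.9
ee_pos: [651.8, 171.6, 406.7]
eef_rot: [-0.001, -0.003, 1.0, 0.001]
wrist_force: [-0.1, -0.6, -0.2]
gripper_width: -0.1
```

```bash
python3 - <<'E'
from h import *
o=readout.get_obs(); print(o["ee_pos"],o["wrist_force"])
overlay("pics/o10.png",[559.33,-171.87,0],np.array([560.5,-61.5,180]),Ro.from_euler("y",.87).as_matrix(),{"top":(370,100,130,130),"side":(365,245,65,60)},4)
E
```

```text
[651.79002703 171.59872404 406.72454355] [-0.13773546 -0.58911284 -0.15434608]
(520, 780, 3)
```

View pics/o10.png

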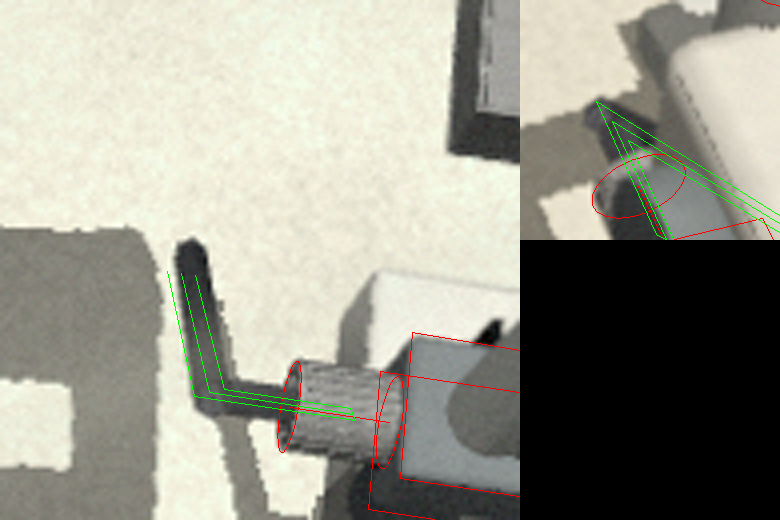

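```bash
python3 - <<'E'
from th import *
for b in((560.5,-61.5,180),(558.5,-62.5,180),(559.5,-62.5,178)): print(b,theta((417.75,162.3),b),"±2px",theta((417.75,160.8),b),theta((417.75,163.8),b), "level state",theta((430,112.5),b))
# silhouette fit in top view: slope & bend, cropped around key
from scipy.optimize import minimize
im=cams.grab_frame("top")["pixels"]; x0,y0,x1,y1=408,155,441,210
g=im[y0:y1,x0:x1].astype(float).mean(2)
o=np.clip((105-g)/50,0,1); print(np.percentile(g,[2,10,30,60,90]))
def cost(v): return ((keymask("top",np.array([560+v[1],-62+v[2],180]),Ro.from_euler("zy",[v[3]*.02,.8+v[0]*.05]).as_matrix())[y0:y1,x0:x1]-o)**2).sum()
f=minimize(cost,np.zeros(4),method="Nelder-Mead",options=dict(initial_simplex=np.vstack([np.zeros(4),np.eye(4)*2]),maxiter=250,xatol=.02,fatol=.05))
print("slope",.8+f.x[0]*.05,"bend",560+f.x[1],-62+f.x[2],"yaw",f.x[3]*.02,f.fun,cost(np.zeros(4)))
E
```

```text
(560.5, -61.5, 180) [ 0.797 -0.028] ±2px [ 0.779 -0.022] [ 0.815 -0.034] level state [ 0.073 -0.001]
(558.5, -62.5, 180) [ 0.785 -0.017] ±2px [ 0.767 -0.011] [ 0.804 -0.023] level state [0.054 0.008]
(559.5, -62.5, 178) [ 0.786 -0.02 ] ±2px [ 0.768 -0.014] [ 0.804 -0.025] level state [0.052 0.006]
[ 34.          47.66666667  85.         151.33333333 157.        ]
slope 0.8083464709910073 bend 559.8307735954135 -63.43704058751707 yaw -0.004064635174175178 43.107755632449056 76.9530551326413
```

The key's slope measures ≈0.80 rad, so the bolt is at 0.5–0.7 rad given the 0.1–0.3 lead. I'll press on to a slope of about 0.95 for margin.

Request:
arm_command --pt "0 0.09 -0.5 0 0 0 0" --pt "0 0 -0.5 0 0 0 0" --pt "0 0 -0.5 0 0 0 0" --pt "0 0 -0.5 0 0 0 0" --pt "0 0 -0.5 0 0 0 0" --pt "0 0 -0.5 0 0 0 0" --pt "0 0 -0.07 0 0 0 0" --pt "0 0 0 0 0 0 0"

```text
time: 18.85
ee_pos: [645.7, -65.9, 407.2]
eef_rot: [-0.0, 0.002, 1.0, 0.0]
wrist_force: [0.6, 0.2, -0.1]
gripper_width: 0.0
```

Request:
arm_command --pt "0 0 0 0.3 0 0 0" --pt "0 0 0 0.4 0 0 0" --pt "0 0 0 0.4 0 0 0" --pt "0 0 0 0.3 0 0 0" --pt "0 0 0 0.15 0 0 0" --pt "0 0 0 0 0 0 0"

```text
time: 19.45
ee_pos: [645.9, -63.2, 289.9]
eef_rot: [-0.001, -0.0, 1.0, 0.0]
wrist_force: [-0.5, -0.4, -0.5]
gripper_width: -0.2
```

Request:
arm_command --pt "0 0 0 0.1 0 0 0" --pt "0 0 0 0.08 0 0 0" --pt "0 0 0 0 0 0 0"

```text
time: 19.75
ee_pos: [646.2, -63.8, 277.8]
eef_rot: [0.001, -0.0, 1.0, -0.0]
wrist_force: [2.0, 0.1, 2.2]
gripper_width: 0.2
```

Request:
arm_command --pt "0 0 0 0.08 0 0 0" --pt "0 0 0 0.08 0 0 0" --pt "0 0 0 0 0 0 0"

```text
time: 20.05
ee_pos: [646.0, -63.8, 265.0]
eef_rot: [-0.0, -0.0, 1.0, 0.0]
wrist_force: [2.0, 0.8, 2.4]
gripper_width: -0.2
```

Request:
arm_command --pt "0 0 0 0.08 0 0 0" --pt "0 0 0 0.06 0 0 0" --pt "0 0 0 0 0 0 0" --pt "0 0 0 0 0 0 0" --pt "0 0 0 0 0 0 0"

```text
time: 20.55
ee_pos: [646.1, -63.8, 254.8]
eef_rot: [-0.0, -0.0, 1.0, 0.0]
wrist_force: [2.5, 1.0, 0.6]
gripper_width: 0.0
```

Request:
arm_command --pt "0 0 0 -0.3 0 0 0" --pt "0 0 0 -0.5 0 0 0" --pt "0 0 0 -0.5 0 0 0" --pt "0 0 0 -0.5 0 0 0" --pt "0 0 0.6 0 0 0 0" --pt "0 0 0.6 0 0 0 0" --pt "0 0 0.6 0 0 0 0" --pt "0 0 0.6 0 0 0 0"

```text
time: 21.35
ee_pos: [645.6, 117.7, 389.6]
eef_rot: [-0.001, 0.0, 1.0, -0.0]
wrist_force: [-0.2, -0.6, -0.1]
gripper_width: -0.4
```

Request:
arm_command --pt "0 0 0.6 0 0 0 0" --pt "0 0 0 0 0 0 0" --pt "0 0 0 0 0 0 0"

```text
time: 21.65
ee_pos: [645.8, 161.7, 389.4]
eef_rot: [-0.001, -0.001, 1.0, -0.0]
wrist_force: [0.4, -0.6, -0.5]
gripper_width: 0.0
```

```bash
python3 - <<'E'
from th import *
from scipy.optimize import minimize
im=cams.grab_frame("top")["pixels"]; cv2.imwrite("pics/final.png",im); x0,y0,x1,y1=406,158,441,210
g=im[y0:y1,x0:x1].astype(float).mean(2); o=np.clip((105-g)/50,0,1)
def cost(v): return ((keymask("top",np.array([560+v[1],-62+v[2],180]),Ro.from_euler("zy",[v[3]*.02,.9+v[0]*.05]).as_matrix())[y0:y1,x0:x1]-o)**2).sum()
f=minimize(cost,np.zeros(4),method="Nelder-Mead",options=dict(initial_simplex=np.vstack([np.zeros(4),np.eye(4)*2]),maxiter=250,xatol=.02,fatol=.05))
print("slope",.9+f.x[0]*.05,"bend",560+f.x[1],-62+f.x[2],"yaw",f.x[3]*.02,f.fun)
g=im.astype(int).mean(2)
for r in range(158,212,4): print(r,''.join('#' if v<60 else '+' if v<95 else '.' for v in g[r,405:445]))
print(readout.get_obs()["ee_pos"])
E
```

```text
slope 0.9446322428984862 bend 560.0108735115446 -63.45540823049577 yaw 0.001709738748259766 50.03254994232988
158 ........................................
162 +++.....................................
166 +++++...................................
170 ++++++..................................
174 ++++++########+.........................
178 +++++++#########........................
182 +++++++++########+......................
186 ++++++....####++#++.....................
190 +++++++....##+++++++...................+
194 .+...+......+#++#++##+...............++#
198 +++++........+++++++++##################
202 ++++++.........++######################+
206 ++++++...........++++++++.........+###++
210 +++++..............+++++++.........###++
[645.99579131 160.63233386 389.55446508]
```

```bash
python3 -c "
from station import workorder; print(workorder.finish_job())"
```

```text
the job is handed in; nothing more can be done
None
```

I drew the key out, flipped it a quarter turn counter-clockwise and put its short arm into the bolt. I then pressed the long arm down with shut fingers in two passes, backed the arm away and handed the job in. It took about 22 s of the 64 s.

**Last checks (top-view silhouette fit after backing off):**
- **Key slope:** about 0.945 rad. The bolt's own angle can't be read, so I infer 0.65–0.85 rad from the stated 0.1–0.3 rad lead, inside the allowed 0.45–1.05.
- **Seating:** the short arm is about 28 mm deep and in line with the bolt, with yaw near 0.
- **Contact:** the wrist force had returned to zero, with the gripper about 220 mm clear of the key.

**What disagreed:**
- The two cameras disagreed by 2–3 mm on the bolt's x position.
- During insertion the key jammed at about 25 N and seated 2–3 mm short of the tool's travel, which I judged acceptable.
- The first press reached a slope of 0.80 rad, against the 0.87 I had worked out.

I did not measure the bystanders again at the end; no unexpected forces showed up on the way.

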